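# Shift the gearbox lever through its H-gate to the slot marked by the index pin

## Robot

A 6-joint arm with a two-finger parallel gripper is mounted at the origin on the work surface; the furniture and walls round the work are solid. World frame = base frame: x ahead of the robot, y to its left, z up, the work surface at z = 0. Lengths are in m, angles in rad, forces in N, time in s.
With the tool pointing down it reaches from about 0.375 to 0.75 m from the base axis. Payload 9 kg.
Tool frame: the origin (TCP) lies at the very end of the fingers, on their centre line; the grasp point (between the pads) lies 19 mm behind it; z points along the fingers, y is the line along which they close (so a half turn about z gives the same grasp; the last joint's range is limited). The gripper opens to 85 mm and grips with 20 to 120 N. Pads are 22 mm wide; open, the fingers measure 114 mm over their backs; the gripper's body (76 mm by 85 mm) begins 54 mm behind the grasp point. The pads swing forward as they close: fully open they stand 13 mm farther back than shut.
Start: joints at [-1.343, 0.104, 0.097, 1.564, 0, 1.353], TCP at [0.259, -0.541, 0.231] pointing down, gripper open.
Joint ranges: [-2.99, 2.99], [-0.84, 1.86], [-1.1, 1.16], [-1.84, 2.11], [-1.51, 1.56], [-3.14, 3.14]. Speed limits (rad/s): [2.22, 2.22, 2.57, 3.14, 3.14, 3.14].

## Interface

Orientations are given as a 3x3 rotation matrix whose columns are the frame's x, y, z axes.
In Python, from station import * gives the robot as it stands.
- The arm moves only by the tool step_arm, never from a script. Its argument "plan" is a list of rows, each an object with "dp": the shift along the tool's x, y, z in cm, a list of three; "angular": the turn, a rotation vector about the tool's x, y, z in degrees, a list of three; "fingers": the opening in per cent of the stroke, from 0 (shut) to 100 (fully open). In form: [{"dp": [x, y, z], "angular": [wx, wy, wz], "fingers": fingers}, ...]. A call has exactly 8 rows; each row is the pose to reach, as a shift and turn from the pose commanded when the call began, along the tool's axes at that moment; what a row does not reach only later rows make up. A row lasts 1/8 s, in which the tool goes at most 62.5 mm and 10.7 degrees, less where a joint would pass 70% of its speed; a pose out of reach is approached as far as the arm can. A call with a gripper value outside its range is refused whole. The fingers move at their own pace and stop on an object; the grip force is fixed at half the most. Time passes only in rows, so rows that repeat a pose let the fingers close, or fill a call up. It gives the time, the measured TCP pose, the force, the opening and the grip force at its end, in the units of the state.
- sense(): the state, without advancing time (a new reading comes with each control period).
- snapshot(name): name is "scene" or "top" or "wrist"; returns a dict with "pixels" (420x560x3 uint8, red, green, blue), "camera_matrix" (3x3 intrinsics, pixels), "dist_coeffs" ([k1, k2, p1, p2, k3] as OpenCV has them; the pictures are not rectified), "rvec" (rotation vector, rad) and "tvec" (3), from world to camera coordinates, as OpenCV has them; the wrist camera has in their place "tool_from_camera" (4x4, takes a point from camera to tool coordinates, whose origin is the TCP and whose axes are the flange's). Camera axes: x right, y down, z forward; pixel columns grow to the right and rows downward; lengths in m; the calibration is good to about 2 mm. A picture is of the moment at which its call begins: read the wrist's pose just before it. There is no depth.
- job_done(): hands the job in; it is judged then, once.
Trained networks look in the newest picture that a camera, given by its name, has taken for a name from the list of things; names that differ only in an ending like _2 or _b are one class to them, and where a whole thing is asked for, a point or a joint stands for the part that bears it (a point fixed in the world has none). Each returns a list of dicts, best first, with "confidence" (0 to 1); they miss things now and then, are a little off and sometimes report something else, mostly with a low value. They report only what shows in the picture. A call takes as long as a camera call.
- trace(label, camera): "region" (420x560 bool, what is visible of it) and "box" ([centre column, centre row, width, height] in pixels, round what is visible of it).
- pinpoint(label, camera): "position" ([column, row] in pixels: a listed point, or the origin of a listed thing).
The state is a dict: "t": time; "q": joint angles; "qvel": joint speeds; "joint_efforts": joint torques, N m; "ee_pos": TCP position; "tcp_rot": TCP orientation; "wrist_force": force on the tool from outside, world axes, zero at the start; "moment": the same for the moment, N m; "width": finger opening in m; "grip_force": force on a finger pad.
Only numpy, scipy, OpenCV 4.12 (cv2) and the standard library are available. Lean on these libraries where they do the work, as an engineer would, in place of code of your own. Each camera call takes 0.05 s, during which the arm holds its last target. There are 200 camera calls.

## Task

The gearbox on the table is being bench-tested, and its ball-knob lever stands in the near left slot of the H-shaped gate. With the fingertips, push the lever out to the cross channel, across to the right-hand side, and fully home into the right-hand slot at whose end the tall index pin stands (the other slots have only flat caps). Only push the knob, without forcing it and without taking it between the fingers; leave the screwdriver, the tape and the jar where they are, and leave the lever standing in its slot.

Things in the scene. Friction and masses are not known exactly. Their poses are not given: they have to be found in the camera images.
- gearbox: Grey gearbox fixed to the table, foot 140 x 130 mm, gate plate top 103 mm up. Origin: centre of its underside; x away from the robot (far), y left; turned up to 0.5 rad. The gate is an H: slots along x at y = +16 (left) and -16 mm (right), joined at x = 0 by a cross channel along y, all 11 mm wide; the 8 mm stalk moves only in them. Shaft stub on the left to y = +92 mm. Nothing but the lever rises above 127 mm.
- knob (a point): Centre of the lever's black ball knob, 30 mm across, on an 8 mm stalk with a 13 mm collar under the knob. The lever pivots at (0, 0, 30) mm of the box's frame; knob centre, in the box's frame: (135 sin(shift), -135 sin(select) cos(shift), 30 + 135 cos(select) cos(shift)) mm, so about 157 to 165 mm above the table. Friction holds it where it is left; about 3 N at the knob moves it.
- select (a joint): Lever's sideways angle, rad: 0 upright, + to the box's right (-y). -0.225 is the middle of the left side, +0.225 of the right side (play 0.02; it stops at +-0.245). Can change freely only while shift is near 0 (within 0.02).
- shift (a joint): Lever's fore-and-aft angle, rad: 0 in the cross channel, + away from the robot (box's +x, far slots), - towards it (near slots). Stops at +-0.245, fully home, the knob then 33 mm from the middle.
- pin (a point): Top of the index pin: steel, round head 14 mm wide, standing 24 mm above the gate plate at the end of the wanted slot, at (+34, -16) mm in the box's frame for the far right slot or (-34, -16) mm for the near right slot. The other three slots have flat steel caps at their ends, 14 mm wide, 4 mm high.
- driver: Loose screwdriver with a plum-coloured handle, 171 x 22 x 22 mm, lying on the table to the left of the box; origin: centre of its underside. Leave alone.
- tape: Loose yellow tape roll, 60 mm across and 18 mm high, lying to the right of the box; origin: centre of its underside. Leave alone.
- jar: Loose clear jar of small parts, 62 mm across and 42 mm high, standing beyond the box; origin: centre of its underside. Leave alone.

How it is judged:
At the end, for the whole second after the job is handed in: The lever stands still in the right-hand slot at whose end the index pin stands: shift beyond 0.2 rad towards the pin (within 6 mm at the knob of the slot's end), select above 0.17 rad (((x of pin in the frame of gearbox above 0 m and value of joint shift above 0.2 rad) or (x of pin in the frame of gearbox below 0 m and value of joint shift below -0.2 rad)) and value of joint select above 0.17 rad and velocity of joint shift between -0.05 and 0.05 rad/s); the robot touches nothing.
It fails at once if the knob is taken between the fingers (pinched or straddled) instead of pushed (horizontal distance between the grasp point and knob below 0.01 m and distance between the grasp point and knob below 0.028 m).
It fails at once if the lever is forced: a finger pushes on it with more than 40 N (contact force between the fingers and shift above 40 N).
It fails at once if the screwdriver is shifted by more than 15 mm, or lifted (distance of driver from where it was at the start of the episode above 0.015 m).
It fails at once if the tape roll is shifted by more than 15 mm, or lifted (distance of tape from where it was at the start of the episode above 0.015 m).
It fails at once if the jar is shifted by more than 15 mm, or lifted (distance of jar from where it was at the start of the episode above 0.015 m).
It also fails if it takes over 51 s, if anything falls off the work surface, if the arm or the gripper's body presses on something with over 40 N, if the wrist force passes 120 N, or if a joint passes its speed limit or range.

## Working session

There is one attempt and no reset: what is moved stays moved. The work goes in short steps, Python scripts to look and compute and a tool call to move; the robot and the scene stay as the last step left them, time stands still between calls to the robot, and variables do not carry over. Pictures are saved under pics/ and viewed, at most 10 in all, crops included, and the job is handed in when it is done.

Besides the shell and the picture viewer there is one more tool, called after "Call:" by a JSON object that holds its "api" and its "payload", one argument or row to a line. step_arm: Moves the arm, as the interface text tells. Its arguments: {"type":"object","properties":{"plan":{"type":"array"}},"required":["plan"]}

```bash
mkdir -p pics; cat > h.py <<'E'
from station import *
import numpy as np, cv2
def ray(s,px):
    u=cv2.undistortPoints(np.array([[px]],float),s["camera_matrix"],np.array(s["dist_coeffs"],float))[0,0]
    R=cv2.Rodrigues(np.array(s["rvec"],float))[0]; t=np.array(s["tvec"],float).ravel()
    return -R.T@t, R.T@np.array([u[0],u[1],1.])
def atz(s,px,z):
    c,d=ray(s,px); return c+d*(z-c[2])/d[2]
def proj(s,P):
    return cv2.projectPoints(np.array(P,float).reshape(-1,1,3),np.array(s["rvec"],float),np.array(s["tvec"],float),s["camera_matrix"],np.array(s["dist_coeffs"],float))[0][:,0]
E
python3 - <<'E'
from h import *
z=dict(gearbox=0,knob=.161,pin=.127,driver=0,tape=0,jar=0)
ims=[]
for c in("scene","top"):
    s=snapshot(c); ims.append(s["pixels"])
    cv2.imwrite(f"pics/{c}0.png",cv2.resize(s["pixels"][:,:,::-1],(784,588)))
    for k in z:
        for d in pinpoint(k,c)[:2]: print(c,k,np.round(d["position"]),round(d["confidence"],2),np.round(atz(s,d["position"],z[k]),3))
print(sense()["t"],sense()["tcp_rot"])
E
```

```text
scene knob [319. 189.] 0.81 [0.467 0.099 0.161]
scene pin [336. 194.] 0.48 [0.454 0.061 0.127]
scene driver [270. 274.] 0.62 [0.509 0.2   0.   ]
scene tape [341. 198.] 0.68 [ 0.505 -0.06   0.   ]
scene tape [337. 193.] 0.36 [ 0.52 -0.07  0.  ]
scene jar [273. 207.] 0.66 [0.611 0.045 0.   ]
top gearbox [305. 254.] 0.64 [0.494 0.075 0.   ]
top knob [294. 257.] 0.75 [0.472 0.103 0.161]
top pin [314. 264.] 0.45 [0.459 0.06  0.127]
top driver [253. 249.] 0.95 [0.508 0.196 0.   ]
top tape [355. 249.] 0.93 [ 0.504 -0.042  0.   ]
top jar [316. 202.] 0.92 [0.617 0.046 0.   ]
0.7 [[ 9.02275458e-01  4.31160060e-01  2.10905260e-05]
 [ 4.31160060e-01 -9.02275453e-01 -9.82415781e-05]
 [-2.33283807e-05  9.77343573e-05 -9.99999995e-01]]
```

View pics/top0.png

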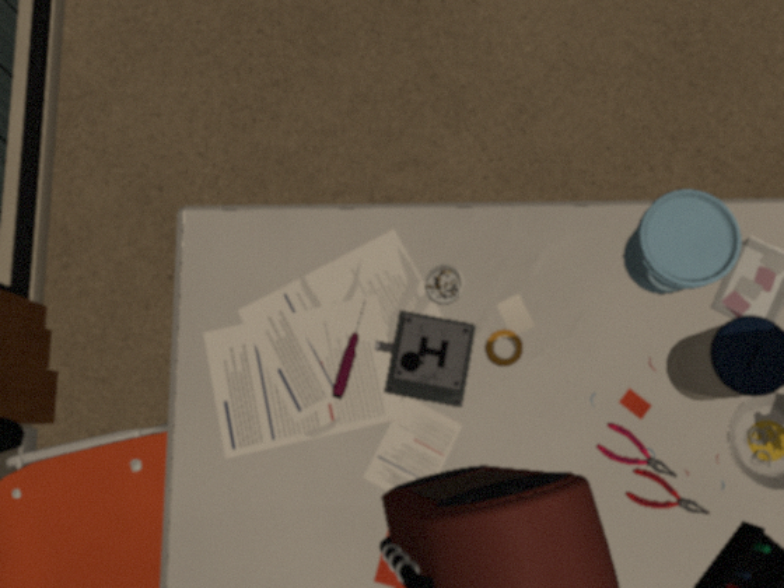

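View pics/scene0.png

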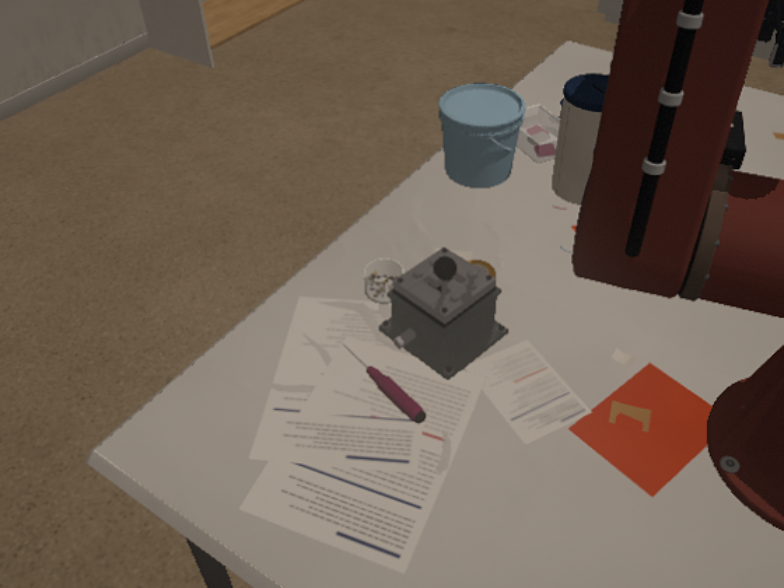

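The pin is at the near right, at about (0.457, 0.06) in the world frame, and the box yaw is about -0.14. I'll shut the fingers and swing up and over, turning the tool so its x axis lies along the box's +y.

Call:
{"api": "step_arm", "payload": {
  "plan": [
    {"dp":[0,0,-5],"angular":[0,0,-7],"fingers":0},
    {"dp":[2,-2.5,-9],"angular":[0,0,-14],"fingers":0},
    {"dp":[5,-6.5,-10],"angular":[0,0,-21],"fingers":0},
    {"dp":[8.5,-11,-10],"angular":[0,0,-28],"fingers":0},
    {"dp":[12,-15,-10],"angular":[0,0,-35],"fingers":0},
    {"dp":[15.5,-19,-10],"angular":[0,0,-42],"fingers":0},
    {"dp":[19,-23.2,-10],"angular":[0,0,-49],"fingers":0},
    {"dp":[19,-23.2,-10],"angular":[0,0,-56],"fingers":0}
  ]
}}

```text
t: 1.7
ee_pos: [0.3309, -0.2474, 0.3324]
tcp_rot: [[0.139, 0.99, 0.002], [0.99, -0.139, -0.001], [-0.001, 0.002, -1.0]]
wrist_force: [-0.1, -1.0, 0.3]
width: -0.0005
grip_force: 0.0
```

```bash
python3 - <<'E'
from h import *
s=sense(); print(s["t"],s["ee_pos"],s["tcp_rot"],s["q"])
print(snapshot("wrist")["tool_from_camera"])
E
```

```text
1.7 [ 0.3309037  -0.2473923   0.33235421] [[ 0.13925151  0.99025583  0.00155024]
 [ 0.99025627 -0.13924928 -0.00146775]
 [-0.00123758  0.00173953 -0.99999772]] [-9.61380506e-01 -4.10673813e-01 -1.82240391e-01  1.79713888e+00
  4.31051823e-04  7.49120824e-01]
[[-3.02050350e-04 -9.66003751e-01 -2.58527873e-01  6.44061751e-02]
 [ 9.99999782e-01 -4.43789825e-04  4.89898247e-04  9.81938618e-04]
 [-5.87975584e-04 -2.58527669e-01  9.66003674e-01 -1.42215449e-01]
 [ 0.00000000e+00  0.00000000e+00  0.00000000e+00  1.00000000e+00]]
```

Call:
{"api": "step_arm", "payload": {
  "plan": [
    {"dp":[5,0.6,0],"angular":[0,0,0],"fingers":0},
    {"dp":[10.5,1.3,0],"angular":[0,0,0],"fingers":0},
    {"dp":[16,2,0],"angular":[0,0,0],"fingers":0},
    {"dp":[21.5,2.7,0],"angular":[0,0,0],"fingers":0},
    {"dp":[27,3.5,0],"angular":[0,0,0],"fingers":0},
    {"dp":[32,4.2,0],"angular":[0,0,0],"fingers":0},
    {"dp":[36.5,4.7,0],"angular":[0,0,0],"fingers":0},
    {"dp":[36.5,4.7,0],"angular":[0,0,0],"fingers":0}
  ]
}}

```text
t: 2.75
ee_pos: [0.4305, 0.1061, 0.331]
tcp_rot: [[0.145, 0.989, -0.001], [0.989, -0.145, 0.0], [0.0, -0.001, -1.0]]
wrist_force: [-0.2, -0.7, -0.1]
width: 0.0003
grip_force: 0.0
```

```bash
cat >> h.py <<'E'
def wrist():
    q=sense(); s=snapshot("wrist")
    T=np.eye(4); T[:3,:3]=q["tcp_rot"]; T[:3,3]=q["ee_pos"]
    M=np.linalg.inv(T@np.array(s["tool_from_camera"])); s["rvec"]=cv2.Rodrigues(M[:3,:3])[0]; s["tvec"]=M[:3,3]
    return q,s
E
python3 - <<'E'
from h import *
q,s=wrist(); print(q["t"],q["ee_pos"],q["q"])
im=s["pixels"][:,:,::-1].copy(); cv2.imwrite("pics/w1.png",im)
for k,z in dict(gearbox=0,knob=.158,pin=.127).items():
    for d in pinpoint(k,"wrist")[:2]: print(k,np.round(d["position"]),round(d["confidence"],2),np.round(atz(s,d["position"],z),4))
E
```

```text
2.75 [0.43051245 0.10608935 0.33095468] [-5.51950627e-02 -3.18256955e-01 -1.13502574e-01  1.77619084e+00
  2.56803478e-04  1.66129859e+00]
gearbox [321. 197.] 0.59 [0.49   0.0604 0.    ]
knob [314. 191.] 0.9 [0.4674 0.1044 0.158 ]
knob [405. 195.] 0.27 [0.5549 0.0876 0.158 ]
pin [305. 226.] 0.52 [0.4555 0.0605 0.127 ]
```

View pics/w1.png

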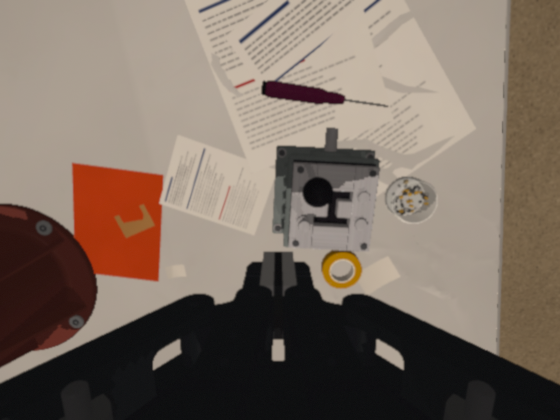

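The wrist view shows the gearbox at about (330,200), the knob at (317,191), and the near right cap or pin at (305,226). I'll crop in to confirm the pin and the yaw.

```bash
python3 - <<'E'
from h import *
im=cv2.imread("pics/w1.png")[150:260,270:390]; cv2.imwrite("pics/w1c.png",cv2.resize(im,None,fx=5,fy=5,interpolation=cv2.INTER_CUBIC))
E
```

```text
(no output)
```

View pics/w1c.png

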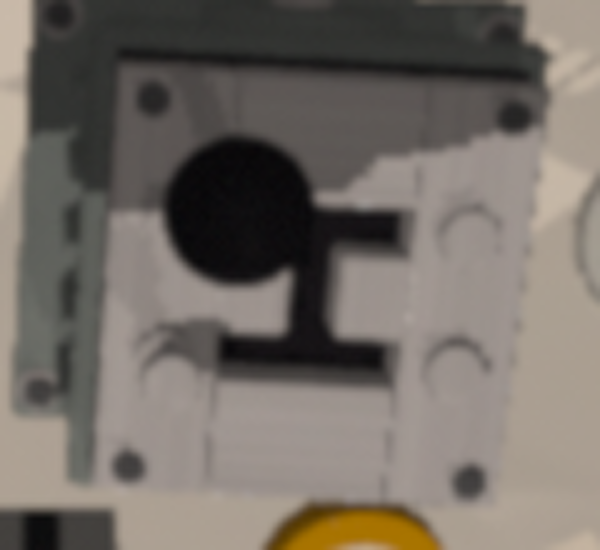

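The near right cap at crop (170,365) stands tall and casts a shadow, so the pin is at near right. The plate bolts are at crop (153,98), (515,115), (128,465) and (470,482), and I'll use them to get the box frame.

```bash
python3 - <<'E'
from h import *
q,s=wrist()
P=np.array([atz(s,(270+a/5,150+b/5),.105) for a,b in((153,98),(515,115),(128,465),(470,482))])
c=P.mean(0)[:2]; v=(P[1]-P[0]+P[3]-P[2]); y=(P[0]-P[2]+P[1]-P[3])
yaw=np.arctan2(v[1],v[0]); print(c,yaw,np.arctan2(-y[0],y[1]),np.linalg.norm(v)/2,np.linalg.norm(y)/2)
R=np.array([[np.cos(yaw),-np.sin(yaw)],[np.sin(yaw),np.cos(yaw)]])
print("knob box",R.T@(np.array([.4674,.1044])-c),"tcp box",R.T@(q["ee_pos"][:2]-c))
K=np.array([-.033,.029])
for n,p in dict(start=[-.033,.029],mid=[0,.0301],right=[0,-.0301],end=[-.033,-.029]).items(): print(n,c+R@p, (q["tcp_rot"].T@np.r_[c+R@p-q["ee_pos"][:2],0])*100)
E
```

```text
[0.4909834  0.06513125] -0.19992730869821893 -0.19844374786020202 0.0820454111192444 0.08802316826316997
knob box [-0.03091234  0.03380294] tcp box [-0.06697825  0.02505831]
start [0.46440007 0.10010733] [ 2.23079909e-01  3.41332980e+00 -2.45958377e-04]
mid [0.4969612  0.09463169] [ 1.67260944e-01  6.71469076e+00 -3.77778965e-04]
right [0.4850056  0.03563081] [-5.84514664e+00  6.41244994e+00  1.98450886e-03]
end [0.45288138 0.04326264] [-5.56960513e+00  3.12213432e+00  2.02999999e-03]
```

Call:
{"api": "step_arm", "payload": {
  "plan": [
    {"dp":[0.6,-0.7,3],"angular":[0,0,3.1],"fingers":0},
    {"dp":[0.6,-0.7,8],"angular":[0,0,3.1],"fingers":0},
    {"dp":[0.6,-0.7,13],"angular":[0,0,3.1],"fingers":0},
    {"dp":[0.6,-0.7,16],"angular":[0,0,3.1],"fingers":0},
    {"dp":[0.6,-0.7,18.3],"angular":[0,0,3.1],"fingers":0},
    {"dp":[0.6,-0.7,18.3],"angular":[0,0,3.1],"fingers":0},
    {"dp":[0.6,-0.7,18.3],"angular":[0,0,3.1],"fingers":0},
    {"dp":[0.6,-0.7,18.3],"angular":[0,0,3.1],"fingers":0}
  ]
}}

```text
t: 4.0
ee_pos: [0.425, 0.1107, 0.1496]
tcp_rot: [[0.201, 0.98, 0.002], [0.98, -0.201, -0.0], [0.0, 0.002, -1.0]]
wrist_force: [0.5, -0.0, 0.3]
width: 0.0004
grip_force: 0.0
```

```bash
cat >> h.py <<'E'
def look(name=None,z=.16):
    q,s=wrist(); 
    if name: cv2.imwrite(f"pics/{name}.png",s["pixels"][:,:,::-1])
    R=np.array(q["tcp_rot"]); print(round(q["t"],2),np.round(q["ee_pos"],4),"F",np.round(R.T@q["wrist_force"],1))
    for k,zz in dict(knob=z,pin=.127).items():
        for d in pinpoint(k,"wrist")[:1]:
            p=atz(s,d["position"],zz); print(k,np.round(d["position"],1),round(d["confidence"],2),np.round(p,4),"tool cm",np.round((R.T@(p-q["ee_pos"]))*100,2))
    return q,s
E
python3 - <<'E'
from h import *
look("w2",.158)
E
```

```text
4.0 [0.425  0.1107 0.1496] F [ 0.1  0.5 -0.3]
knob [375.8 271.6] 0.96 [0.4692 0.1037 0.158 ] tool cm [ 0.21  4.47 -0.83]
```

View pics/w2.png

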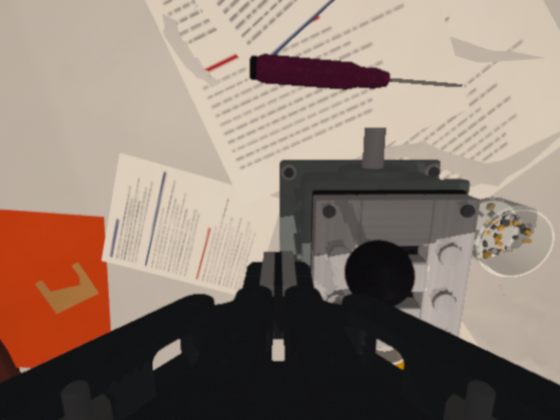

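The box is aligned with the tool, and the knob is 4.5 cm ahead in tool +y, at (376,272). I'll push it gently outward.

Call:
{"api": "step_arm", "payload": {
  "plan": [
    {"dp":[0.2,0.8,0],"angular":[0,0,0],"fingers":0},
    {"dp":[0.2,1.4,0],"angular":[0,0,0],"fingers":0},
    {"dp":[0.2,2.0,0],"angular":[0,0,0],"fingers":0},
    {"dp":[0.2,2.6,0],"angular":[0,0,0],"fingers":0},
    {"dp":[0.2,3.2,0],"angular":[0,0,0],"fingers":0},
    {"dp":[0.2,3.8,0],"angular":[0,0,0],"fingers":0},
    {"dp":[0.2,4.2,0],"angular":[0,0,0],"fingers":0},
    {"dp":[0.2,4.2,0],"angular":[0,0,0],"fingers":0}
  ]
}}

```text
t: 5.15
ee_pos: [0.4661, 0.1044, 0.1482]
tcp_rot: [[0.2, 0.98, 0.0], [0.98, -0.2, -0.0], [-0.0, 0.0, -1.0]]
wrist_force: [-2.1, 1.0, 0.8]
width: 0.0005
grip_force: 0.8
```

```bash
python3 - <<'E'
from h import *
look("w3",.161)
E
```

```text
5.15 [0.4661 0.1044 0.1482] F [ 0.5 -2.2 -0.8]
knob [338.6 277.4] 0.85 [0.4932 0.1003 0.161 ] tool cm [ 0.15  2.74 -1.28]
```

Call:
{"api": "step_arm", "payload": {
  "plan": [
    {"dp":[0,0.2,0],"angular":[0,0,0],"fingers":0},
    {"dp":[0,0.4,0],"angular":[0,0,0],"fingers":0},
    {"dp":[0,0.6,0],"angular":[0,0,0],"fingers":0},
    {"dp":[0,0.6,0],"angular":[0,0,0],"fingers":0},
    {"dp":[0,0.6,0],"angular":[0,0,0],"fingers":0},
    {"dp":[0,0.6,0],"angular":[0,0,0],"fingers":0},
    {"dp":[0,0.6,0],"angular":[0,0,0],"fingers":0},
    {"dp":[0,0.6,0],"angular":[0,0,0],"fingers":0}
  ]
}}

```text
t: 6.3
ee_pos: [0.4717, 0.1033, 0.1483]
tcp_rot: [[0.2, 0.98, 0.0], [0.98, -0.2, -0.0], [-0.0, 0.0, -1.0]]
wrist_force: [-1.5, 0.3, 1.2]
width: -0.0001
grip_force: 0.9
```

```bash
python3 - <<'E'
from h import *
q,s=look("w4",.161)
im=s["pixels"][150:400,220:500,::-1]; cv2.imwrite("pics/w4c.png",cv2.resize(im,None,fx=2.4,fy=2.4,interpolation=cv2.INTER_CUBIC))
E
```

```text
6.3 [0.4717 0.1033 0.1483] F [ 0.  -1.5 -1.2]
knob [340.5 276.4] 0.94 [0.4997 0.0995 0.161 ] tool cm [ 0.19  2.82 -1.27]
```

View pics/w4c.png

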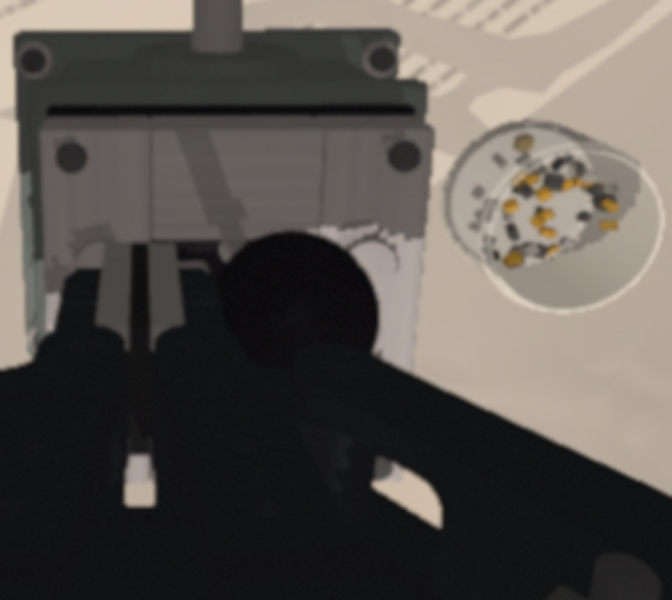

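The left plate bolts are at crop (71,157) and (404,157), and the knob centre is at about (300,308). Their midpoint gives the cross channel.

```bash
python3 - <<'E'
from h import *
q,s=wrist(); R=np.array(q["tcp_rot"])
T=lambda a,b,z:(R.T@(atz(s,(220+a/2.4,150+b/2.4),z)-q["ee_pos"]))*100
a,b=T(71,157,.104),T(404,157,.104); print(a,b,(a+b)/2)
print(T(32,60,.012),T(382,59,.012),T(300,308,.161))
E
```

```text
[ 1.3723334  -1.55614058  4.42691312] [1.36838376 6.64939086 4.42747915] [1.37035858 2.54662514 4.42719613]
[ 2.45045405 -3.68223646 13.62664695] [ 2.47959306  8.78071215 13.62750275] [ 0.09810174  3.01869557 -1.27263011]
```

Call:
{"api": "step_arm", "payload": {
  "plan": [
    {"dp":[0,-0.5,0],"angular":[0,0,0],"fingers":0},
    {"dp":[0,-1.0,-2],"angular":[0,0,0],"fingers":0},
    {"dp":[0,-1.0,-6],"angular":[0,0,0],"fingers":0},
    {"dp":[2,0.5,-8],"angular":[0,0,0],"fingers":0},
    {"dp":[4.2,2.6,-8],"angular":[0,0,0],"fingers":0},
    {"dp":[4.2,2.6,-8],"angular":[0,0,0],"fingers":0},
    {"dp":[4.2,2.6,-8],"angular":[0,0,0],"fingers":0},
    {"dp":[4.2,2.6,-8],"angular":[0,0,0],"fingers":0}
  ]
}}

```text
t: 7.5
ee_pos: [0.505, 0.1389, 0.2283]
tcp_rot: [[0.201, 0.98, -0.0], [0.98, -0.201, -0.0], [-0.0, -0.0, -1.0]]
wrist_force: [-0.4, 0.8, 0.2]
width: 0.0
grip_force: 0.0
```

```bash
python3 - <<'E'
from h import *
q,s=look("w5",.161)
im=s["pixels"][150:400,220:500,::-1]; cv2.imwrite("pics/w5c.png",cv2.resize(im,None,fx=2.4,fy=2.4,interpolation=cv2.INTER_CUBIC))
E
```

```text
7.5 [0.505  0.1389 0.2283] F [ 0.7 -0.5 -0.2]
```

View pics/w5c.png

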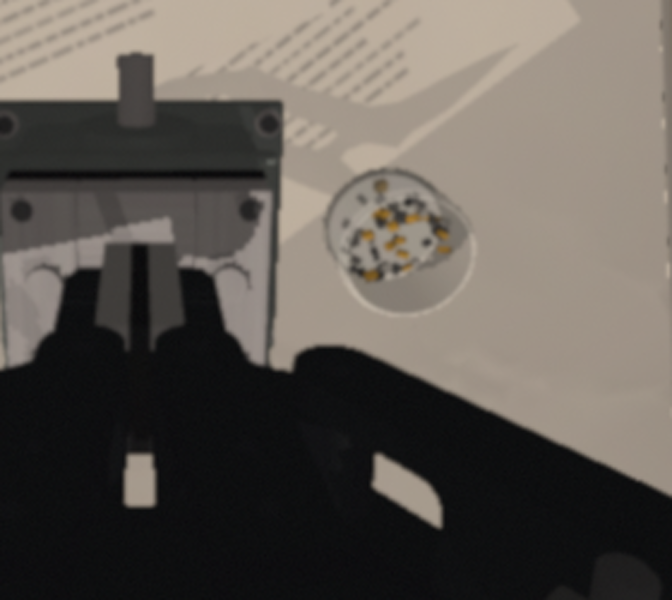

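The knob is hidden behind the fingers here. The bolts put the cross channel about 2 mm to the near side of the TCP. I'll look once from the right, with the knob lined up on the camera axis.

Call:
{"api": "step_arm", "payload": {
  "plan": [
    {"dp":[-2,-0.2,-2],"angular":[0,0,0],"fingers":0},
    {"dp":[-5,-0.2,-3],"angular":[0,0,0],"fingers":0},
    {"dp":[-8,-0.2,-3],"angular":[0,0,0],"fingers":0},
    {"dp":[-9,-0.2,-3],"angular":[0,0,0],"fingers":0},
    {"dp":[-9,-0.2,-3],"angular":[0,0,0],"fingers":0},
    {"dp":[-9,-0.2,-3],"angular":[0,0,0],"fingers":0},
    {"dp":[-9,-0.2,-3],"angular":[0,0,0],"fingers":0},
    {"dp":[-9,-0.2,-3],"angular":[0,0,0],"fingers":0}
  ]
}}

```text
t: 8.65
ee_pos: [0.4856, 0.0519, 0.2582]
tcp_rot: [[0.2, 0.98, -0.0], [0.98, -0.2, -0.0], [-0.0, -0.0, -1.0]]
wrist_force: [0.1, -0.1, 1.3]
width: 0.0001
grip_force: 0.0
```

```bash
python3 - <<'E'
from h import *
q,s=look("w6",.161)
im=s["pixels"][100:350,140:420,::-1]; cv2.imwrite("pics/w6c.png",cv2.resize(im,None,fx=2.4,fy=2.4,interpolation=cv2.INTER_CUBIC))
E
```

```text
8.65 [0.4856 0.0519 0.2582] F [-0.1  0.1 -1.3]
knob [282.3 149.5] 0.59 [0.4996 0.0986 0.161 ] tool cm [4.85 0.44 9.72]
pin [240.  201.8] 0.57 [0.4554 0.0603 0.127 ] tool cm [ 0.22 -3.12 13.12]
```

View pics/w6c.png

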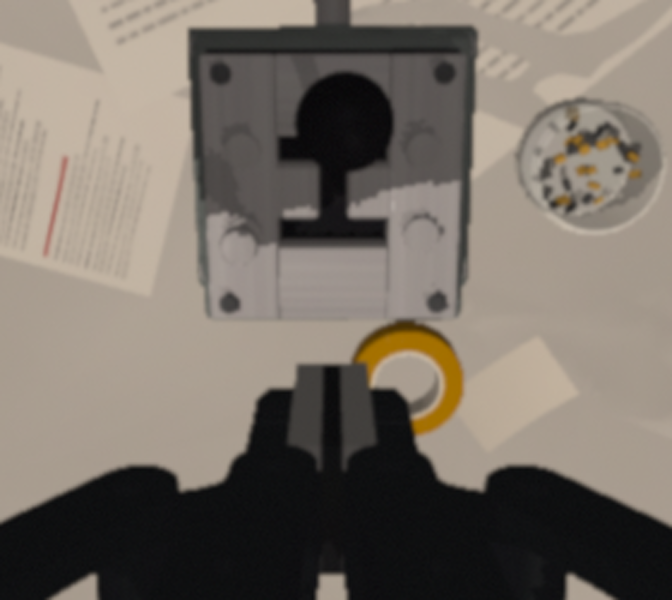

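The clear view shows the channel centre at crop column 333 and the knob at 345. The knob is therefore about 3.8 mm too far, so I'll nudge it back from the far side.

Call:
{"api": "step_arm", "payload": {
  "plan": [
    {"dp":[3,4.6,0],"angular":[0,0,0],"fingers":0},
    {"dp":[4.7,4.6,4],"angular":[0,0,0],"fingers":0},
    {"dp":[4.7,4.6,9],"angular":[0,0,0],"fingers":0},
    {"dp":[4.7,4.6,11],"angular":[0,0,0],"fingers":0},
    {"dp":[4.7,4.0,11],"angular":[0,0,0],"fingers":0},
    {"dp":[4.7,3.4,11],"angular":[0,0,0],"fingers":0},
    {"dp":[4.7,2.9,11],"angular":[0,0,0],"fingers":0},
    {"dp":[4.7,2.9,11],"angular":[0,0,0],"fingers":0}
  ]
}}

```text
t: 9.8
ee_pos: [0.5244, 0.0916, 0.1501]
tcp_rot: [[0.2, 0.98, 0.004], [0.98, -0.2, -0.0], [0.0, 0.004, -1.0]]
wrist_force: [2.2, 0.3, 2.7]
width: 0.0002
grip_force: 1.0
```

```bash
python3 - <<'E'
from h import *
q,s=look(None,.161)
R=np.array(q["tcp_rot"]); print(R.T@(q["ee_pos"]-np.array([.4856,.0519,.2582]))*100)
E
```

```text
9.8 [0.5244 0.0916 0.1501] F [ 0.8  2.1 -2.6]
knob [212.1 274. ] 0.79 [0.4977 0.0993 0.161 ] tool cm [ 0.22 -2.76 -1.1 ]
[ 4.65902737  2.96410371 10.82270735]
```

Call:
{"api": "step_arm", "payload": {
  "plan": [
    {"dp":[0,-0.15,0],"angular":[0,0,0],"fingers":0},
    {"dp":[0,-0.15,0],"angular":[0,0,0],"fingers":0},
    {"dp":[0,0.8,0],"angular":[0,0,0],"fingers":0},
    {"dp":[2.5,0.8,0],"angular":[0,0,0],"fingers":0},
    {"dp":[4.0,0,0],"angular":[0,0,0],"fingers":0},
    {"dp":[4.0,-1.5,0],"angular":[0,0,0],"fingers":0},
    {"dp":[4.0,-2.9,0],"angular":[0,0,0],"fingers":0},
    {"dp":[4.0,-2.9,0],"angular":[0,0,0],"fingers":0}
  ]
}}

```text
t: 10.95
ee_pos: [0.5021, 0.1371, 0.1481]
tcp_rot: [[0.199, 0.98, -0.001], [0.98, -0.199, -0.0], [-0.0, -0.001, -1.0]]
wrist_force: [0.5, -0.3, 0.2]
width: -0.0
grip_force: 0.0
```

```bash
python3 - <<'E'
from h import *
q,s=look(None,.161)
R=np.array(q["tcp_rot"]); print(R.T@(q["ee_pos"]-np.array([.4856,.0519,.2582]))*100)
E
```

```text
10.95 [0.5021 0.1371 0.1481] F [-0.2  0.5 -0.2]
knob [279.3 355.4] 0.54 [0.4963 0.0997 0.161 ] tool cm [-3.78  0.18 -1.29]
[ 8.68612488 -0.07340008 11.01182747]
```

Call:
{"api": "step_arm", "payload": {
  "plan": [
    {"dp":[-0.5,0,0],"angular":[0,0,0],"fingers":0},
    {"dp":[-0.9,0,0],"angular":[0,0,0],"fingers":0},
    {"dp":[-1.1,0,0],"angular":[0,0,0],"fingers":0},
    {"dp":[-1.3,0,0],"angular":[0,0,0],"fingers":0},
    {"dp":[-1.5,0,0],"angular":[0,0,0],"fingers":0},
    {"dp":[-1.7,0,0],"angular":[0,0,0],"fingers":0},
    {"dp":[-1.8,0,0],"angular":[0,0,0],"fingers":0},
    {"dp":[-1.8,0,0],"angular":[0,0,0],"fingers":0}
  ]
}}

```text
t: 12.1
ee_pos: [0.4995, 0.119, 0.1484]
tcp_rot: [[0.2, 0.98, 0.0], [0.98, -0.2, -0.0], [-0.0, 0.0, -1.0]]
wrist_force: [0.0, 2.9, 1.9]
width: -0.0003
grip_force: 1.5
```

Call:
{"api": "step_arm", "payload": {
  "plan": [
    {"dp":[-0.2,0,0],"angular":[0,0,0],"fingers":0},
    {"dp":[-0.4,0,0],"angular":[0,0,0],"fingers":0},
    {"dp":[-0.6,0,0],"angular":[0,0,0],"fingers":0},
    {"dp":[-0.8,0,0],"angular":[0,0,0],"fingers":0},
    {"dp":[-1.0,0,0],"angular":[0,0,0],"fingers":0},
    {"dp":[-1.0,0,0],"angular":[0,0,0],"fingers":0},
    {"dp":[-1.0,0,0],"angular":[0,0,0],"fingers":0},
    {"dp":[-1.0,0,0],"angular":[0,0,0],"fingers":0}
  ]
}}

```text
t: 13.1
ee_pos: [0.4973, 0.1091, 0.1481]
tcp_rot: [[0.2, 0.98, -0.0], [0.98, -0.2, -0.001], [-0.001, -0.0, -1.0]]
wrist_force: [0.4, 0.4, -0.2]
width: 0.0003
grip_force: 0.4
```

Call:
{"api": "step_arm", "payload": {
  "plan": [
    {"dp":[-0.6,0,0],"angular":[0,0,0],"fingers":0},
    {"dp":[-1.2,0,0],"angular":[0,0,0],"fingers":0},
    {"dp":[-1.8,0,0],"angular":[0,0,0],"fingers":0},
    {"dp":[-2.4,0,0],"angular":[0,0,0],"fingers":0},
    {"dp":[-3.0,0,0],"angular":[0,0,0],"fingers":0},
    {"dp":[-3.5,0,0],"angular":[0,0,0],"fingers":0},
    {"dp":[-3.8,0,0],"angular":[0,0,0],"fingers":0},
    {"dp":[-3.8,0,0],"angular":[0,0,0],"fingers":0}
  ]
}}

```text
t: 14.1
ee_pos: [0.4896, 0.0716, 0.1481]
tcp_rot: [[0.201, 0.98, -0.0], [0.98, -0.201, -0.001], [-0.001, -0.0, -1.0]]
wrist_force: [-0.6, 0.0, -0.5]
width: 0.0004
grip_force: 0.1
```

```bash
python3 - <<'E'
from h import *
q,s=look(None,.161)
R=np.array(q["tcp_rot"]); print(R.T@(q["ee_pos"]-np.array([.4856,.0519,.2582]))*100)
s=snapshot("top")
for d in pinpoint("knob","top")[:1]: print(atz(s,d["position"],.161))
E
```

```text
14.1 [0.4896 0.0716 0.1481] F [-0.1 -0.6  0.5]
knob [275.2 334.7] 0.54 [0.4841 0.0453 0.161 ] tool cm [-2.69 -0.01 -1.29]
pin [217.7 283.9] 0.97 [0.4546 0.0595 0.127 ] tool cm [-1.89 -3.19  2.11]
[2.02173097e+00 1.14282851e-03 1.10100278e+01]
```

Call:
{"api": "step_arm", "payload": {
  "plan": [
    {"dp":[-0.15,0,0],"angular":[0,0,0],"fingers":0},
    {"dp":[-0.3,0,0],"angular":[0,0,0],"fingers":0},
    {"dp":[-0.45,0,0],"angular":[0,0,0],"fingers":0},
    {"dp":[-0.55,0,0],"angular":[0,0,0],"fingers":0},
    {"dp":[-0.65,0,0],"angular":[0,0,0],"fingers":0},
    {"dp":[-0.65,0,0],"angular":[0,0,0],"fingers":0},
    {"dp":[-0.65,0,0],"angular":[0,0,0],"fingers":0},
    {"dp":[-0.65,0,0],"angular":[0,0,0],"fingers":0}
  ]
}}

```text
t: 15.35
ee_pos: [0.4885, 0.0656, 0.1484]
tcp_rot: [[0.2, 0.98, 0.0], [0.98, -0.2, -0.0], [-0.0, 0.0, -1.0]]
wrist_force: [-0.3, 1.6, -2.6]
width: -0.0
grip_force: 0.8
```

```bash
python3 - <<'E'
from h import *
q,s=look(None,.161)
R=np.array(q["tcp_rot"]); print(R.T@(q["ee_pos"]-np.array([.4856,.0519,.2582]))*100)
E
```

```text
15.35 [0.4885 0.0656 0.1484] F [ 1.5 -0.6  2.6]
knob [277.4 334.2] 0.69 [0.484  0.0391 0.161 ] tool cm [-2.68  0.09 -1.26]
pin [216.1 272.9] 0.98 [0.4542 0.0599 0.127 ] tool cm [-1.25 -3.25  2.14]
[1.40236537e+00 1.03296239e-02 1.09825196e+01]
```

The knob is now at y_b ≈ -30 mm, in the right side. I'll go round to the far side and then pull it home by pushing towards the robot.

Call:
{"api": "step_arm", "payload": {
  "plan": [
    {"dp":[0.8,0,0],"angular":[0,0,0],"fingers":0},
    {"dp":[1.0,2,0],"angular":[0,0,0],"fingers":0},
    {"dp":[1.0,4.4,0],"angular":[0,0,0],"fingers":0},
    {"dp":[-1.0,4.6,0],"angular":[0,0,0],"fingers":0},
    {"dp":[-2.7,4.4,0],"angular":[0,0,0],"fingers":0},
    {"dp":[-2.7,3.6,0],"angular":[0,0,0],"fingers":0},
    {"dp":[-2.7,3.1,0],"angular":[0,0,0],"fingers":0},
    {"dp":[-2.7,2.8,0],"angular":[0,0,0],"fingers":0}
  ]
}}

```text
t: 16.5
ee_pos: [0.5103, 0.034, 0.1486]
tcp_rot: [[0.2, 0.98, 0.001], [0.98, -0.2, -0.0], [-0.0, 0.001, -1.0]]
wrist_force: [3.3, -0.6, 0.6]
width: 0.0004
grip_force: 1.3
```

Call:
{"api": "step_arm", "payload": {
  "plan": [
    {"dp":[0,-0.2,0],"angular":[0,0,0],"fingers":0},
    {"dp":[0,-0.4,0],"angular":[0,0,0],"fingers":0},
    {"dp":[0,-0.6,0],"angular":[0,0,0],"fingers":0},
    {"dp":[0,-0.8,0],"angular":[0,0,0],"fingers":0},
    {"dp":[0,-1.0,0],"angular":[0,0,0],"fingers":0},
    {"dp":[0,-1.0,0],"angular":[0,0,0],"fingers":0},
    {"dp":[0,-1.0,0],"angular":[0,0,0],"fingers":0},
    {"dp":[0,-1.0,0],"angular":[0,0,0],"fingers":0}
  ]
}}

```text
t: 17.5
ee_pos: [0.5006, 0.0356, 0.1482]
tcp_rot: [[0.2, 0.98, -0.0], [0.98, -0.2, -0.0], [-0.0, -0.0, -1.0]]
wrist_force: [2.1, 0.0, 1.4]
width: 0.0003
grip_force: 1.0
```

```bash
python3 - <<'E'
from h import *
look(None,.161)
E
```

```text
17.5 [0.5006 0.0356 0.1482] F [ 0.4  2.1 -1.4]
knob [214.  276.9] 0.63 [0.475  0.0426 0.161 ] tool cm [ 0.17 -2.65 -1.28]
pin [182.3 223.5] 0.8 [0.4561 0.0607 0.127 ] tool cm [ 1.57 -4.87  2.12]
```

Call:
{"api": "step_arm", "payload": {
  "plan": [
    {"dp":[0,-0.3,0],"angular":[0,0,0],"fingers":0},
    {"dp":[0,-0.6,0],"angular":[0,0,0],"fingers":0},
    {"dp":[0,-0.9,0],"angular":[0,0,0],"fingers":0},
    {"dp":[0,-1.2,0],"angular":[0,0,0],"fingers":0},
    {"dp":[0,-1.5,0],"angular":[0,0,0],"fingers":0},
    {"dp":[0,-1.7,0],"angular":[0,0,0],"fingers":0},
    {"dp":[0,-1.9,0],"angular":[0,0,0],"fingers":0},
    {"dp":[0,-1.9,0],"angular":[0,0,0],"fingers":0}
  ]
}}

```text
t: 18.65
ee_pos: [0.482, 0.0395, 0.1482]
tcp_rot: [[0.2, 0.98, 0.0], [0.98, -0.2, -0.0], [-0.0, 0.0, -1.0]]
wrist_force: [3.3, -0.5, -1.1]
width: 0.0001
grip_force: 1.0
```

```bash
python3 - <<'E'
from h import *
look(None,.158)
E
```

```text
18.65 [0.482  0.0395 0.1482] F [0.2 3.3 1.1]
knob [215.8 276.3] 0.74 [0.4563 0.0453 0.158 ] tool cm [ 0.05 -2.63 -0.98]
pin [217.6 224. ] 0.7 [0.4554 0.0606 0.127 ] tool cm [ 1.54 -3.03  2.12]
```

Call:
{"api": "step_arm", "payload": {
  "plan": [
    {"dp":[0,-0.1,0],"angular":[0,0,0],"fingers":0},
    {"dp":[0,-0.15,0],"angular":[0,0,0],"fingers":0},
    {"dp":[0,-0.2,0],"angular":[0,0,0],"fingers":0},
    {"dp":[0,-0.25,0],"angular":[0,0,0],"fingers":0},
    {"dp":[0,-0.25,0],"angular":[0,0,0],"fingers":0},
    {"dp":[0,-0.25,0],"angular":[0,0,0],"fingers":0},
    {"dp":[0,-0.25,0],"angular":[0,0,0],"fingers":0},
    {"dp":[0,-0.25,0],"angular":[0,0,0],"fingers":0}
  ]
}}

```text
t: 19.8
ee_pos: [0.4805, 0.0397, 0.1484]
tcp_rot: [[0.2, 0.98, 0.002], [0.98, -0.2, -0.0], [0.0, 0.002, -1.0]]
wrist_force: [7.6, -1.3, -5.0]
width: 0.0001
grip_force: 3.4
```

The force is rising at the stop, so the lever is home. I'll back off and lift to check.

Call:
{"api": "step_arm", "payload": {
  "plan": [
    {"dp":[0,0.8,0],"angular":[0,0,0],"fingers":0},
    {"dp":[0,2.0,0],"angular":[0,0,0],"fingers":0},
    {"dp":[0,2.0,-3],"angular":[0,0,0],"fingers":0},
    {"dp":[-2,1,-8],"angular":[0,0,0],"fingers":0},
    {"dp":[-4,-1,-11],"angular":[0,0,0],"fingers":0},
    {"dp":[-5,-2.5,-11],"angular":[0,0,0],"fingers":0},
    {"dp":[-5,-2.5,-11],"angular":[0,0,0],"fingers":0},
    {"dp":[-5,-2.5,-11],"angular":[0,0,0],"fingers":0}
  ]
}}

```text
t: 20.8
ee_pos: [0.4456, -0.004, 0.2579]
tcp_rot: [[0.2, 0.98, -0.001], [0.98, -0.2, 0.0], [0.0, -0.001, -1.0]]
wrist_force: [-1.5, 0.3, 1.0]
width: -0.0002
grip_force: 0.0
```

```bash
python3 - <<'E'
from h import *
q,s=look("w9",.158)
im=s["pixels"][50:300,140:420,::-1]; cv2.imwrite("pics/w9c.png",cv2.resize(im,None,fx=2.4,fy=2.4,interpolation=cv2.INTER_CUBIC))
E
```

```text
20.8 [ 0.4456 -0.004   0.2579] F [-0.  -1.5 -1. ]
knob [274.9 145. ] 0.74 [0.4549 0.0467 0.158 ] tool cm [ 5.16 -0.09  9.99]
pin [269.8 125.9] 0.62 [0.4534 0.0608 0.127 ] tool cm [ 6.5  -0.53 13.09]
```

View pics/w9c.png

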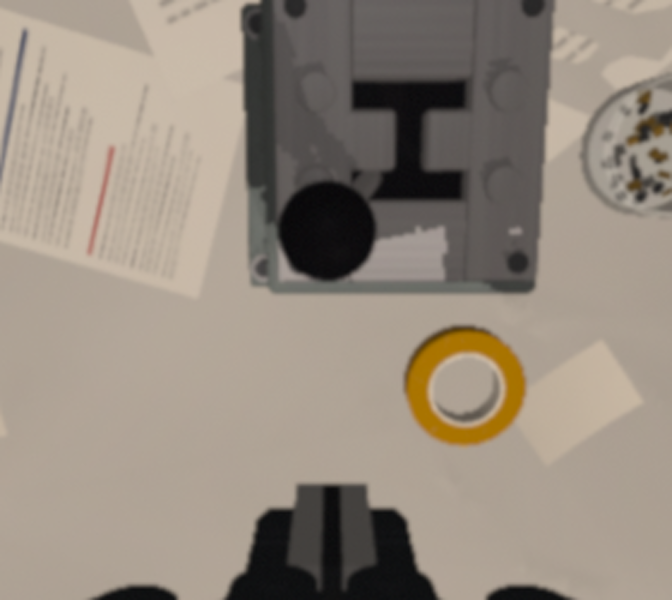

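The knob stands in the near right slot by the pin. By vision the shift is -0.22 to -0.245, which clears the limit by only a small margin. I'll give it one more gentle push to be sure it's home.

Call:
{"api": "step_arm", "payload": {
  "plan": [
    {"dp":[3,3.5,-1],"angular":[0,0,0],"fingers":0},
    {"dp":[5,5,3],"angular":[0,0,0],"fingers":0},
    {"dp":[5,5,8],"angular":[0,0,0],"fingers":0},
    {"dp":[5,5,11],"angular":[0,0,0],"fingers":0},
    {"dp":[5,4,11],"angular":[0,0,0],"fingers":0},
    {"dp":[5,3.2,11],"angular":[0,0,0],"fingers":0},
    {"dp":[5,2.7,11],"angular":[0,0,0],"fingers":0},
    {"dp":[5,2.5,11],"angular":[0,0,0],"fingers":0}
  ]
}}

```text
t: 21.95
ee_pos: [0.4806, 0.0397, 0.1499]
tcp_rot: [[0.2, 0.98, 0.004], [0.98, -0.2, -0.001], [0.0, 0.004, -1.0]]
wrist_force: [4.2, -0.2, 0.9]
width: -0.0001
grip_force: 2.4
```

Call:
{"api": "step_arm", "payload": {
  "plan": [
    {"dp":[0,-0.05,0],"angular":[0,0,0],"fingers":0},
    {"dp":[0,-0.1,0],"angular":[0,0,0],"fingers":0},
    {"dp":[0,-0.15,0],"angular":[0,0,0],"fingers":0},
    {"dp":[0,-0.15,0],"angular":[0,0,0],"fingers":0},
    {"dp":[0,-0.15,0],"angular":[0,0,0],"fingers":0},
    {"dp":[0,-0.15,0],"angular":[0,0,0],"fingers":0},
    {"dp":[0,-0.15,0],"angular":[0,0,0],"fingers":0},
    {"dp":[0,-0.15,0],"angular":[0,0,0],"fingers":0}
  ]
}}

```text
t: 22.95
ee_pos: [0.48, 0.0398, 0.1495]
tcp_rot: [[0.201, 0.98, 0.004], [0.98, -0.201, -0.001], [0.0, 0.004, -1.0]]
wrist_force: [7.9, -0.6, 4.2]
width: -0.0
grip_force: 4.1
```

It's firmly against the stop, so I'll retreat.

Call:
{"api": "step_arm", "payload": {
  "plan": [
    {"dp":[0,1,0],"angular":[0,0,0],"fingers":0},
    {"dp":[0,2.5,0],"angular":[0,0,0],"fingers":0},
    {"dp":[0,2.5,-4],"angular":[0,0,0],"fingers":0},
    {"dp":[-2,1,-9],"angular":[0,0,0],"fingers":0},
    {"dp":[-5,-2.5,-11],"angular":[0,0,0],"fingers":0},
    {"dp":[-5,-2.5,-11],"angular":[0,0,0],"fingers":0},
    {"dp":[-5,-2.5,-11],"angular":[0,0,0],"fingers":0},
    {"dp":[-5,-2.5,-11],"angular":[0,0,0],"fingers":0}
  ]
}}

```text
t: 23.95
ee_pos: [0.4437, -0.0034, 0.257]
tcp_rot: [[0.2, 0.98, -0.002], [0.98, -0.2, 0.001], [0.0, -0.002, -1.0]]
wrist_force: [0.4, 0.7, 0.0]
width: 0.0001
grip_force: 0.0
```

```bash
python3 - <<'E'
from h import *
look(None,.158); print(job_done())
E
```

```text
23.95 [ 0.4437 -0.0034  0.257 ] F [ 0.8  0.2 -0. ]
knob [277.8 145.7] 0.67 [0.4549 0.0465 0.158 ] tool cm [5.11 0.12 9.9 ]
pin [276.1 127.9] 0.61 [0.4559 0.0589 0.127 ] tool cm [ 6.34 -0.02 13.  ]
the job is handed in; nothing more can be done
None
```

I pushed the lever across and against the stop in the near right slot, where the index pin stands, then moved the arm clear and handed the job in at about 24 s. The final shift is only a camera estimate (-0.22 to -0.245 rad against the 0.2 limit), and the hand-in returned no verdict.

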